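# Uncover the step button and click the round counter up to its marker peg

### The arm

A 6-joint arm with a two-finger parallel gripper is mounted at the origin on the work surface. World frame = base frame: x ahead of the robot, y to its left, z up, the work surface at z = 0. Lengths are in m, angles in rad, forces in N, time in s.
With the tool pointing down it reaches from about 0.3 to 0.775 m from the base axis. Payload 14.6 kg.
Tool frame: the origin (TCP) lies between the finger pads; the fingertips stand 19 mm ahead of it and the grasp point (between the pads) is the TCP; z points along the fingers, y is the line along which they close (so a half turn about z gives the same grasp; the last joint's range is limited). The gripper opens to 85 mm and grips with 20 to 120 N. Pads are 22 mm wide; open, the fingers measure 114 mm over their backs; the gripper's body (76 mm by 85 mm) begins 54 mm behind the grasp point. The pads swing forward as they close: fully open they stand 13 mm farther back than shut.
Start: joints at [-1.326, 0.3, 1.521, -0, 1.321, -0.067], TCP at [0.169, -0.523, 0.25] pointing down, gripper open.
Joint ranges: [-3.03, 3.03], [-0.79, 2.21], [0.23, 2.52], [-1.04, 4.18], [0, 3.07], [-2.55, 2.55]. Speed limits (rad/s): [2.22, 2.22, 2.57, 3.14, 3.14, 3.14].

### API

Orientations are given as a unit quaternion [x, y, z, w].
In Python, from cell import telemetry, viewer, job gives the robot as it stands. The module is installed in compiled form; this text tells all that it offers.
- The arm moves only by the tool arm_command, never from a script. Its argument "moves" is a list that holds one entry, the list of rows, each a list of 5 numbers: the shift along the tool's x, y, z in cm, then the turn about the tool's z in rad, then the closure, from -1 (fully open) to 1 (shut). A call has 1 to 5 rows; each row is the pose to reach, as a shift and turn from the pose commanded when the call began, along the tool's axes at that moment; what a row does not reach only later rows make up. A row lasts 1/8 s, in which the tool goes at most 62.5 mm and 10.7 degrees, less where a joint would pass 70% of its speed; a pose out of reach is approached as far as the arm can. A call with a gripper value outside its range is refused whole. The fingers move at their own pace and stop on an object; "newtons" is the grip in N (left out, the last holds). Time passes only in rows, so rows that repeat a pose let the fingers close. It gives the time, the measured TCP pose, the force, the opening and the grip force at its end, in the units of the state.
- telemetry.get_obs(): the state, without advancing time (a new reading comes with each control period).
- viewer.read_camera(name): name is "scene" or "top" or "wrist"; returns a dict with "pixels" (480x640x3 uint8, blue, green, red), "fx", "fy", "cx", "cy" (pixels), "k1" (the pictures are not rectified: a ray, as slopes to the right and down, at radius r is drawn at 1 + k1 r^2 times it, then the intrinsics apply), "world_to_cam" (4x4, takes a point from world to camera coordinates). Camera axes: x right, y up, looking along -z (the intrinsics and any distortion apply to the point x, -y, -z); pixel columns grow to the right and rows downward; lengths in m; the calibration is good to about 2 mm. A picture is of the moment at which its call begins. There is no depth.
- job.hand_in(): hands the job in; it is judged then, once.
The state is a dict: "clock": time; "q": joint angles; "joint_vel": joint speeds; "joint_torque": joint torques, N m; "tcp_pos": TCP position; "eef_rot": TCP orientation; "ft_force": force on the tool from outside, world axes, zero at the start; "wrist_torque": the same for the moment, N m; "grip_width": finger opening in m; "grip_force": force on a finger pad.
Only numpy, scipy, OpenCV 4.12 (cv2) and the standard library are available. Lean on these libraries where they do the work, as an engineer would, in place of code of your own. Each camera call takes 0.05 s, during which the arm holds its last target. There are 200 camera calls.

### The job

The round counter next to the tray must be set to the marker peg. Slide the lock tile fully home into the empty space, then slide the guard tile fully home into the place it left, and press the uncovered step button right down, one click at a time, until the raised bar on the drum points at the steel marker peg. Let the button turn the drum rather than your fingers, and leave the tray, cups, glasses, opener and seasoning case where they are.

Things in the scene. Friction and masses are not known exactly. Their poses are not given: they have to be found in the camera images.
- counter: White plastic round counter, fixed, 125 (x) x 235 (y) mm, deck 40 mm high. Origin: centre of underside; yaw within 0.35 rad, at yaw 0 its x points away from the robot, y left. In its frame (mm): drum axis (0,58); four places 54 mm apart: near-left (-27,-30) lock tile; near-right (-27,-84) guard tile over the button; far-left (27,-30) empty; far-right (27,-84) fixed grey panel. Rim 46 mm high.
- lock_tile (a joint): Travel of the lock tile (m): about 0 (at most 0.006) at the start in the near-left place, 0.054 fully home in the far-left empty space. It slides only along the counter's +x; light friction of about 1 N keeps it where it is left. Until it has moved at least 0.050 it blocks the guard tile.
- lock_tile_ridge (a point): Centre of the grip ridge on the lock tile (moves with it), 52 mm above the worktop. Tile: pale wood, 50 x 50 x 5 mm, top face at height 45.5 mm. Ridge: 10 mm thick along the counter's x, 32 mm long along its y, its top 14 mm above the tile's top face (59.5 mm).
- guard_tile (a joint): Travel of the guard tile (m): 0 at the start over the button in the near-right place, 0.054 fully home in the near-left place. It slides only along the counter's +y; friction about 1 N.
- guard_tile_ridge (a point): Centre of the grip ridge on the guard tile (moves with it), 52 mm above the worktop. Same wooden tile; the ridge is 10 mm thick along the counter's y, 32 mm long along its x, top at 59.5 mm.
- step_button (a joint): Push of the step button (m): 0 released, 0.010 fully down, straight down; springs back within 0.3 s. At about 30 mm/s it needs 1 to 4.5 N on the way, then meets a hard stop. Each full press and release turns the drum one step (while going down, after the first 3 mm); a half press gives part of a step, which the next full press completes.
- step_button_top (a point): Centre of the top face of the step button, a black round cap of 32 mm diameter, top 39 mm above the worktop when released, 29 mm when fully down, in a 46 x 46 mm well centred on it that the guard tile covers at the start. Closed fingertips fit into the well.
- drum: The numbered drum: black disc, 72 mm diameter, top at 51 mm, upright axis (origin on it, at worktop height). Its -y axis points along the raised bar; at the start this is within 0.12 rad of the counter's -y. Each full press turns it a step of pi/4 anticlockwise from above and leaves it 0 to 0.15 rad past a whole step, whatever it was before. It goes one way only, 8 steps a turn.
- bar_aim (a point): Point 12 mm beyond the outer end of the drum's bar, 47 mm from the drum's axis, 52 mm above the worktop; turns with the drum, lies over the marker peg when the bar points at it. The bar is white, raised 4 mm, 6 x 31 mm, from near the drum's centre to its edge; the seven other steps have groups of 1 to 7 small white studs instead. If it runs past the peg, it must go on round.
- marker_peg: Upright bare-steel peg, 10 mm diameter, 20 mm tall, fixed on the deck in one of four places 47 mm from the drum's axis, at 2, 3, 4 or 5 steps (90, 135, 180 or 225 degrees anticlockwise) from where the bar points at the start (counter's -y). The other three have flat plugs, 5 mm wide and 2 mm high. Origin: centre of its foot, 40 mm above the worktop.
- tray: Bamboo tray, loose, 300 x 220 x 28 mm, to the left of the counter. Origin: centre of its underside.
- cup_a: White ceramic cup, 76 mm wide, 72 mm tall, loose on the tray. Origin: centre of its foot.
- cup_b: White ceramic cup, 76 mm wide, 72 mm tall, loose on the worktop just beyond the counter. Origin: centre of its foot.
- glasses_a: Two small soju glasses nested, 54 mm wide, 88 mm tall, loose on the tray. Origin: centre of the foot.
- glasses_b: Two small soju glasses nested, as the other pair, loose on the tray. Origin: centre of the foot.
- opener: Aluminium bottle opener, 125 mm long, 6 mm thick, loose on the tray. Origin: underside near its middle.
- seasoning_case: Pale yellow plastic seasoning case with a latch, 79 x 57 x 41 mm, loose on the worktop beside the counter's right-hand end. Origin: centre of its underside.

How it is judged:
By the outcome, as a careful person would: the job done as asked, in the order asked, and still so for the second after the job is handed in, with the robot touching nothing.
It also fails if it takes over 51 s, if anything falls off the work surface, if the arm or the gripper's body presses on something with over 40 N, if the wrist force passes 120 N, or if a joint passes its speed limit or range.

## Working session

There is one attempt and no reset: what is moved stays moved. The work goes in short steps, Python scripts to look and compute and a tool call to move; the robot and the scene stay as the last step left them, time stands still between calls to the robot, and variables do not carry over. Pictures are saved under pics/ and viewed, at most 10 in all, crops included, and the job is handed in when it is done.

Besides the shell and the picture viewer there is one more tool, called after "Request:" as name(argument=value, ...) on one line, values as JSON. arm_command: Moves the arm, as the interface text tells. Its arguments: {"type":"object","properties":{"moves":{"type":"array","items":{"type":"array","items":{"type":"array","items":{"type":"number"}}}},"newtons":{"type":"number"}},"required":["moves"]}

```bash
mkdir -p pics; cat > h.py <<'E'
import numpy as np, cv2
from cell import telemetry, viewer, job
from scipy.spatial.transform import Rotation as R
def shot(n,f=None):
    c=viewer.read_camera(n)
    if f: cv2.imwrite('pics/'+f,c['pixels'])
    return c
def ray(c,u,v):
    a=np.array([(u-c['cx'])/c['fx'],(v-c['cy'])/c['fy']]);s=a.copy()
    for _ in range(30): s=a/(1+c['k1']*(s@s))
    W=np.linalg.inv(np.array(c['world_to_cam']))
    return W[:3,3],W[:3,:3]@np.array([s[0],-s[1],-1])
def onz(c,u,v,z):
    o,d=ray(c,u,v);return o+d*(z-o[2])/d[2]
def proj(c,p):
    q=np.array(c['world_to_cam'])@np.append(p,1);s=np.array([q[0],-q[1]])/-q[2]
    s=s*(1+c['k1']*(s@s));return s*[c['fx'],c['fy']]+[c['cx'],c['cy']]
E
python3 - <<'E'
from h import *
for n in('top','scene'):
    c=shot(n,n+'0.png');print(n,c['fx'],c['k1'],np.linalg.inv(c['world_to_cam'])[:3,3])
s=telemetry.get_obs();print(s)
E
```

```text
top 524.5692802540415 0.009278643287846713 [0.39596091 0.10698707 1.15013733]
scene 457.2429946495147 -0.07556203289988553 [ 0.9639338  -0.42153933  0.49744638]
{'clock': 0.1, 'q': array([-1.32563390e+00,  3.00396241e-01,  1.52153556e+00,  7.37839399e-06,
        1.32069217e+00, -6.65801776e-02]), 'joint_vel': array([-0.00155321,  0.00034809, -0.00212381,  0.00072239, -0.00092586,
       -0.00058121]), 'joint_torque': array([ 2.44679541e-03, -5.44368982e+01, -3.62365580e+01, -3.63473220e-06,
        3.04765148e-03, -1.81340436e-07]), 'tcp_pos': array([ 0.16865656, -0.52329829,  0.24978163]), 'eef_rot': array([ 9.87876655e-01,  1.55239972e-01, -4.24227224e-05, -5.13921345e-04]), 'ft_force': array([ 0.45278819,  0.2228889 , -0.17761063]), 'wrist_torque': array([ 0.00956923, -0.0098672 ,  0.02640596]), 'grip_force': 0.0, 'grip_width': 0.08553038027143692}
```

View pics/top0.png

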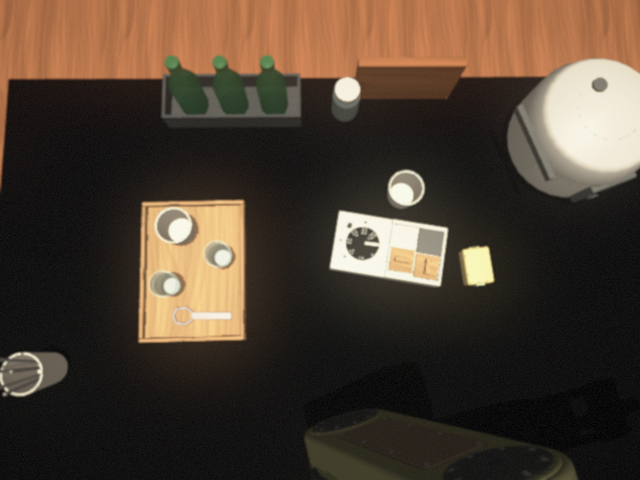

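View pics/scene0.png

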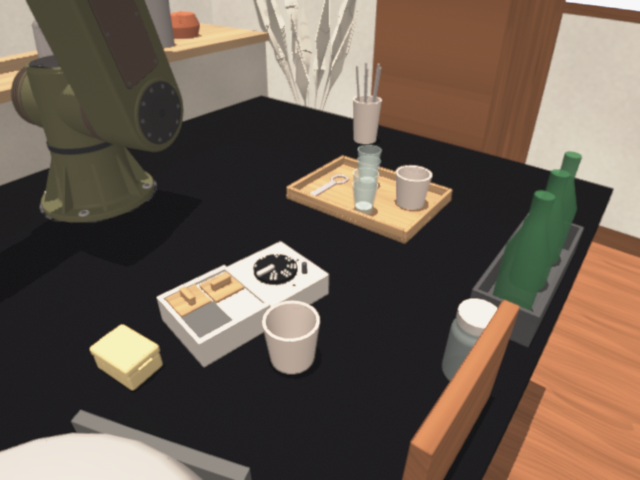

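The top view shows the counter at about (390,248), with the drum at (363,243) and its bar pointing right. The tiles are at (401,261) and (426,266), cup_b at (405,188) and the case at (477,266). Next I'll measure from colour masks and zoom in on the counter.

```bash
python3 - <<'E'
from h import *
c=shot('top');s=shot('scene')
im=c['pixels'];x0,y0=322,200
cr=im[200:296,322:458];hsv=cv2.cvtColor(cr,cv2.COLOR_BGR2HSV)
m=((hsv[...,1]>60)&(hsv[...,2]>110)).astype(np.uint8)
n,l,st,ce=cv2.connectedComponentsWithStats(m)
for i in range(1,n):
    if st[i,4]>60: print('wood',st[i],onz(c,ce[i][0]+x0,ce[i][1]+y0,.0455))
w=((hsv[...,2]>120)).astype(np.uint8); w=cv2.morphologyEx(w,cv2.MORPH_OPEN,np.ones((3,3)))
cs,_=cv2.findContours(w,cv2.RETR_EXTERNAL,cv2.CHAIN_APPROX_NONE)
k=max(cs,key=cv2.contourArea)
P=np.array([onz(c,p[0][0]+x0,p[0][1]+y0,.044)[:2] for p in k],np.float32)
r=cv2.minAreaRect(P);print(r,cv2.boxPoints(r))
d=(hsv[...,2]<90).astype(np.uint8)
n,l,st,ce=cv2.connectedComponentsWithStats(d)
for i in range(1,n):
    if 5<st[i,4]<1500: 
        kk=max(cv2.findContours((l==i).astype(np.uint8),0,2)[0],key=cv2.contourArea);e,rad=cv2.minEnclosingCircle(kk)
        print('dark',st[i],onz(c,e[0]+x0,e[1]+y0,.051),rad)
a=cv2.resize(cr,None,fx=5,fy=5,interpolation=2)
b=cv2.resize(s['pixels'][235:365,150:340],None,fx=3.55,fy=3.55,interpolation=2)[:, :680]
a=cv2.resize(cr,(560,395),interpolation=2)
cv2.imwrite('pics/a1.png',cv2.resize(cr,None,fx=5.8,fy=5.8,interpolation=2));cv2.imwrite('pics/b1.png',b)
E
```

```text
wood [  67   47   51   33 1148] [ 0.50709515 -0.11027363  0.0455    ]
((0.5408083200454712, -0.05744841694831848), (0.2394094616174698, 0.13052183389663696), 79.79821014404297) [[ 0.45537764 -0.16370189]
 [ 0.5838359  -0.18681934]
 [ 0.626239    0.04880506]
 [ 0.49778074  0.07192251]]
dark [ 25  28  30  30 391] [0.55100312 0.00070369 0.051     ] 15.200174331665039
dark [50 38  5  3 11] [ 0.55894292 -0.02529891  0.051     ] 2.2361679077148438
```

View pics/a1.png

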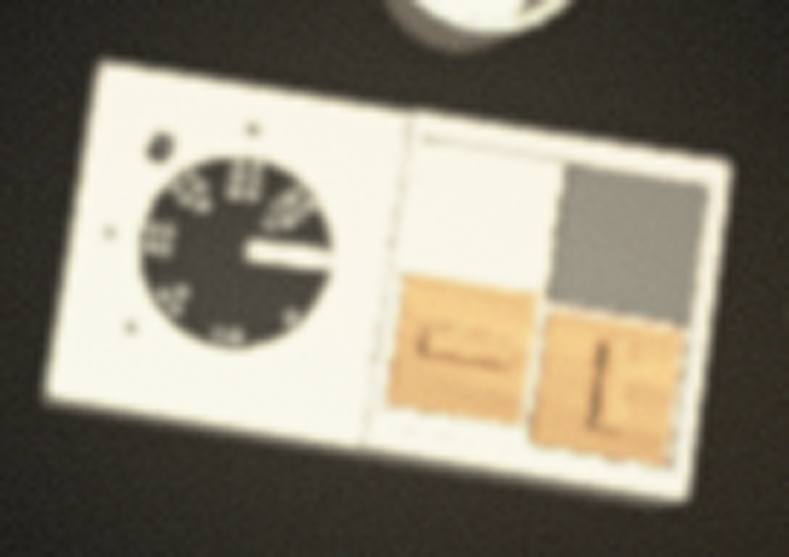

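View pics/b1.png

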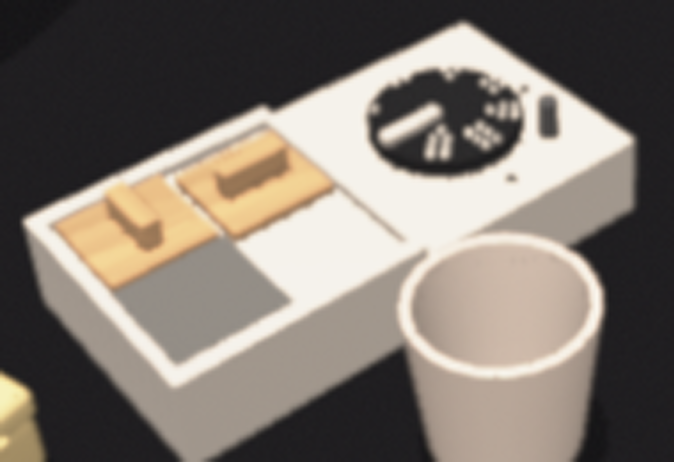

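The peg is the tall dark pin at about (160,148) in the top crop, the 135° place, so it needs 3 presses. The other three places show flat plugs. I'll move above the counter for a closer look with the wrist camera.

Request:
arm_command(moves=[[[5, -4, 0, 0.15, 1], [10, -8, 0, 0.3, 1], [15, -12, 0, 0.46, 1], [20, -16, 0, 0.46, 1], [20, -16, 0, 0.46, 1]]], newtons=40)

```text
clock: 0.82
tcp_pos: [0.3114, -0.3074, 0.2505]
eef_rot: [0.997, -0.072, 0.0, 0.0]
ft_force: [-0.1, -0.0, 0.1]
grip_width: 0.0003
grip_force: 0.0
```

Request:
arm_command(moves=[[[2.5, -5.5, 0, 0, 1], [5, -11, 0, 0, 1], [7.5, -16.5, 0, 0, 1], [10, -22, 0, 0, 1], [10.5, -23.5, 0, 0, 1]]])

```text
clock: 1.45
tcp_pos: [0.4496, -0.0912, 0.2501]
eef_rot: [0.997, -0.073, -0.0, -0.0]
ft_force: [-0.7, -0.8, 0.2]
grip_width: -0.0001
grip_force: 0.0
```

```bash
python3 - <<'E'
from h import *
c=shot('wrist','w1.png');W=np.linalg.inv(c['world_to_cam']);print(W[:3,3],c['fx'],c['k1'],telemetry.get_obs()['tcp_pos'],telemetry.get_obs()['eef_rot'])
E
```

```text
[ 0.52114428 -0.10092235  0.37288389] 368.20173210343773 -0.069653332881684 [ 0.44953548 -0.09112487  0.25003055] [ 9.97336823e-01 -7.29327764e-02 -1.94559348e-04 -1.84139299e-04]
```

View pics/w1.png

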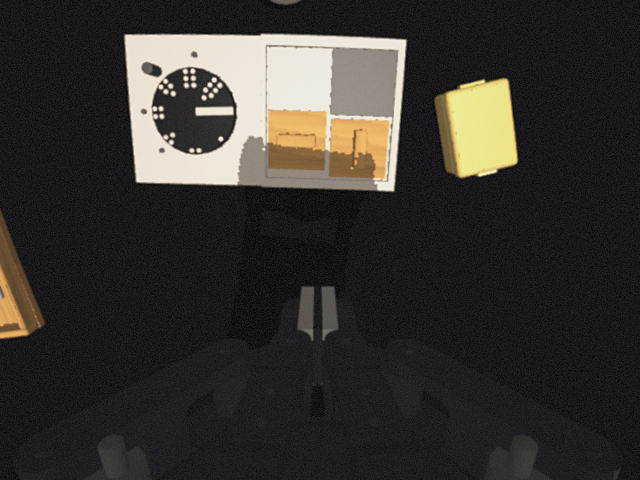

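The wrist picture shows the counter with outer corners at about (125,35), (407,40), (395,191) and (137,183), and the drum at (194,110). The lock ridge is at (297,139) and the guard ridge at (360,147).

```bash
python3 - <<'E'
from h import *
c=shot('wrist');im=c['pixels'];hsv=cv2.cvtColor(im,cv2.COLOR_BGR2HSV)
for n,u,v,z in [('FL',125,35,.04),('FR',407,40,.046),('NR',395,191,.046),('NL',137,183,.04),('rimFL',266,45,.046),('rimNL',266,178,.046),('rimFR',397,48,.046),('lockridge',297,139.,.0595),('guardridge',359,147,.0595),('peg top',149,68,.06)]:
    print(n,onz(c,u,v,z).round(4))
d=((hsv[...,2]<75)).astype(np.uint8);d[:50]=0;d[175:]=0;d[:,:140]=0;d[:,250:]=0
k=max(cv2.findContours(d,0,1)[0],key=cv2.contourArea);e=cv2.fitEllipse(cv2.convexHull(k));print(e)
D=onz(c,*e[0],.051);print('drum',D)
# wood tile edges
m=((hsv[...,1]>90)).astype(np.uint8);m[:100]=0;m[200:]=0;m[:,:250]=0;m[:,400:]=0
m=cv2.morphologyEx(m,cv2.MORPH_OPEN,np.ones((3,3)))
for k in cv2.findContours(m,0,1)[0]:
    if cv2.contourArea(k)>1000:
        P=np.array([onz(c,*p[0],.0455)[:2] for p in k],np.float32);r=cv2.minAreaRect(P);print('wood',r)
cr=cv2.resize(im[25:205,115:415],None,fx=2.6,fy=2.6,interpolation=2);cv2.imwrite('pics/w1c.png',cr)
# bar direction
b=((hsv[...,2]>150)&(hsv[...,1]<70)).astype(np.uint8)
mk=np.zeros_like(b);cv2.circle(mk,(int(e[0][0]),int(e[0][1])),int(min(e[1])/2)-1,1,-1)
k=max(cv2.findContours(b*mk,0,1)[0],key=cv2.contourArea);M=cv2.moments(k)
B=onz(c,M['m10']/M['m00'],M['m01']/M['m00'],.055);v=(B-D)[:2];print('bar ang',np.arctan2(v[1],v[0])+np.pi/2,np.hypot(*v))
E
```

```text
FL [0.6221 0.0475 0.04  ]
FR [ 0.5801 -0.1838  0.046 ]
NR [ 0.4573 -0.1621  0.046 ]
NL [0.4986 0.0698 0.04  ]
rimFL [ 0.5926 -0.0694  0.046 ]
rimNL [ 0.4855 -0.0499  0.046 ]
rimFR [ 0.5751 -0.175   0.046 ]
lockridge [ 0.5149 -0.0832  0.0595]
guardridge [ 0.501  -0.1332  0.0595]
peg top [0.5884 0.0252 0.06  ]
((194.00511169433594, 110.3617935180664), (81.30054473876953, 87.17182922363281), 145.50802612304688)
drum [ 0.55114594 -0.00097793  0.051     ]
wood ((0.49896833300590515, -0.1336767077445984), (0.04961973428726196, 0.049574337899684906), 79.48151397705078)
wood ((0.5139288306236267, -0.08183597028255463), (0.04918310046195984, 0.049671344459056854), 79.69775390625)
bar ang -0.17653159799517382 0.017860662140478618
```

Request:
arm_command(moves=[[[4, -1.9, 4, 0.032, 1], [4, -1.9, 9, 0.032, 1], [4, -1.9, 13, 0.032, 1], [4, -1.9, 16, 0.032, 1], [4, -1.9, 16, 0.032, 1]]])

```text
clock: 2.17
tcp_pos: [0.4895, -0.0814, 0.0888]
eef_rot: [0.996, -0.091, -0.002, -0.0]
ft_force: [-0.2, 0.2, 0.3]
grip_width: -0.0001
grip_force: 0.0
```

```bash
cat >> h.py <<'E'
YAW=-0.178;C=np.array([.5405,-.0567]);X=np.array([np.cos(YAW),np.sin(YAW)]);Y=np.array([-X[1],X[0]])
def loc(p): d=np.asarray(p)[:2]-C;return np.array([d@X,d@Y])*1000
def st():
    s=telemetry.get_obs();q=R.from_quat(s['eef_rot']).as_matrix()
    print('loc',loc(s['tcp_pos']).round(1),'z',round(s['tcp_pos'][2],4),'yaw',round(np.arctan2(q[1,0],q[0,0]),4),'F',s['ft_force'].round(1),'t',s['clock'])
E
python3 -c "
from h import *
st()"
```

```text
loc [-45.8 -33.4] z 0.0888 yaw -0.182 F [-0.2  0.2  0.3] t 2.175
```

Request:
arm_command(moves=[[[0, -0.3, 1, 0, 1], [0, -0.3, 1.7, 0, 1], [0, -0.3, 1.85, 0, 1], [0, -0.3, 1.85, 0, 1]]])

```text
clock: 2.68
tcp_pos: [0.4916, -0.0771, 0.072]
eef_rot: [0.996, -0.09, 0.0, 0.0]
ft_force: [0.3, -0.5, 0.4]
grip_width: 0.0002
grip_force: 0.0
```

Request:
arm_command(moves=[[[1, 0, 0, 0, 1], [2, 0, 0, 0, 1], [3, 0, 0, 0, 1], [4, 0, 0, 0, 1], [4, 0, 0, 0, 1]]])

```text
clock: 3.3
tcp_pos: [0.5314, -0.0844, 0.0716]
eef_rot: [0.996, -0.09, 0.0, 0.0]
ft_force: [-0.7, -0.6, -0.3]
grip_width: -0.0001
grip_force: 0.0
```

```bash
python3 -c "
from h import *
st();shot('wrist','w2.png')"
```

```text
loc [ -4.1 -28.8] z 0.0716 yaw -0.1801 F [-0.7 -0.6 -0.3] t 3.3
```

View pics/w2.png

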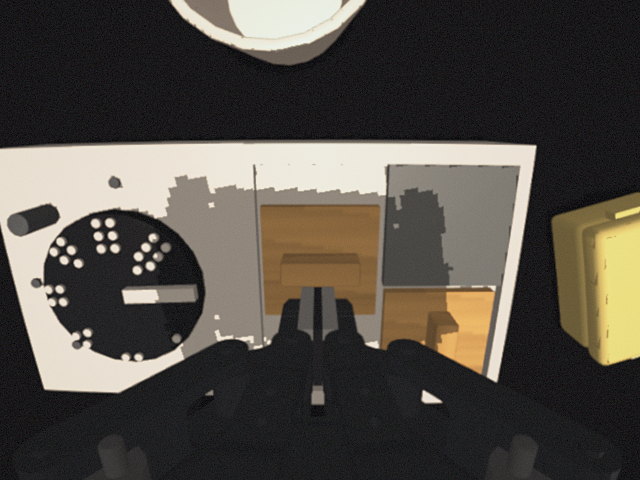

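The fingertips (about (317,300)) are against the lock ridge at (320,268), and the tile has roughly 20 mm still to go. I'll keep pushing.

Request:
arm_command(moves=[[[0.6, 0.1, 0, 0, 1], [1.1, 0.1, 0, 0, 1], [1.4, 0.1, 0, 0, 1], [1.5, 0.1, 0, 0, 1], [1.5, 0.1, 0, 0, 1]]])

```text
clock: 3.98
tcp_pos: [0.5455, -0.0879, 0.0718]
eef_rot: [0.996, -0.09, 0.0, 0.0]
ft_force: [-0.2, -0.3, 0.3]
grip_width: -0.0002
grip_force: 0.0
```

Request:
arm_command(moves=[[[0.1, 0, 0, 0, 1], [0.2, 0, 0, 0, 1], [0.2, 0, 0, 0, 1]]])

```text
clock: 4.35
tcp_pos: [0.5472, -0.0883, 0.0718]
eef_rot: [0.996, -0.09, -0.0, -0.0]
ft_force: [-2.4, -1.3, 1.5]
grip_width: 0.0001
grip_force: 1.3
```

```bash
cat >> h.py <<'E'
def tiles(z=.0455):
    c=shot('wrist');hsv=cv2.cvtColor(c['pixels'],cv2.COLOR_BGR2HSV)
    m=((hsv[...,1]>90)&(hsv[...,2]>60)).astype(np.uint8);m=cv2.morphologyEx(m,cv2.MORPH_OPEN,np.ones((5,5)))
    for k in cv2.findContours(m,0,1)[0]:
        if cv2.contourArea(k)>1000:
            P=np.array([loc(onz(c,*p[0],z)) for p in k])
            print('tile far',np.percentile(P[:,0],[85,97]).round(1),'left',np.percentile(P[:,1],[97]).round(1),'min',P.min(0).round(1),'max',P.max(0).round(1))
    return c
E
python3 -c "
from h import *
st();tiles()"
```

```text
loc [ 12.2 -29.9] z 0.0718 yaw -0.1802 F [-2.4 -1.3  1.5] t 4.35
tile far [0.5 0.7] left [-57.8] min [ -28.9 -108.3] max [  0.8 -57.5]
tile far [41.6 46.7] left [-130.4] min [ -43.1 -196.8] max [  47.1 -129.1]
tile far [52.6 52.6] left [-4.6] min [  2.6 -54.1] max [53.  -4.5]
```

Request:
arm_command(moves=[[[0.1, 0, 0, 0, 1], [0.2, 0, 0, 0, 1], [0.2, 0, 0, 0, 1]]])

```text
clock: 4.78
tcp_pos: [0.5477, -0.0883, 0.0716]
eef_rot: [0.996, -0.09, -0.002, -0.0]
ft_force: [-16.0, 4.0, 11.5]
grip_width: 0.0
grip_force: 8.5
```

Request:
arm_command(moves=[[[0.1, 0, 0, 0, 1], [0.2, 0, 0, 0, 1], [0.2, 0, 0, 0, 1]]])

```text
clock: 5.15
tcp_pos: [0.5482, -0.0884, 0.0714]
eef_rot: [0.996, -0.09, -0.005, -0.0]
ft_force: [-30.7, 4.7, 20.5]
grip_width: 0.0002
grip_force: 15.6
```

```bash
python3 -c "
from h import *
st();tiles()"
```

```text
loc [ 13.2 -29.8] z 0.0714 yaw -0.18 F [-30.7   4.7  20.5] t 5.15
tile far [0.7 0.9] left [-57.8] min [ -28.1 -108.3] max [  0.9 -57.5]
tile far [42.1 47.2] left [-130.2] min [ -43.  -197.1] max [  47.6 -128.9]
tile far [53.  53.1] left [-4.6] min [  3.  -54.1] max [53.1 -4.5]
```

The lock tile is against its hard stop: force rose to 30 N with no further travel. Next I'll back off, rise, and go to the right of the guard ridge.

Request:
arm_command(moves=[[[-1, 0, 0, 0, 1], [-1.5, 0, -2, 0, 1], [-4.2, 4, -2.5, 0, 1], [-4.2, 8, -2.5, 0, 1], [-4.2, 8, -2.5, 0, 1]]])

```text
clock: 5.82
tcp_pos: [0.4954, -0.1622, 0.0971]
eef_rot: [0.996, -0.091, 0.001, 0.0]
ft_force: [0.5, 1.4, -0.2]
grip_width: 0.0001
grip_force: 0.0
```

```bash
python3 -c "
from h import *
st()"
```

```text
loc [ -25.8 -111.8] z 0.0971 yaw -0.183 F [ 0.5  1.4 -0.2] t 5.825
```

Request:
arm_command(moves=[[[0, 0.1, 1.2, 0, 1], [0, 0.1, 2.3, 0, 1], [0, 0.1, 2.55, 0, 1], [0, 0.1, 2.55, 0, 1]]])

```text
clock: 6.32
tcp_pos: [0.4955, -0.1608, 0.0709]
eef_rot: [0.996, -0.09, -0.0, -0.0]
ft_force: [-0.2, 0.0, -0.1]
grip_width: -0.0006
grip_force: 0.0
```

Request:
arm_command(moves=[[[0, -1, 0, 0, 1], [0, -2, 0, 0, 1], [0, -3, 0, 0, 1], [0, -4, 0, 0, 1], [0, -4, 0, 0, 1]]])

```text
clock: 6.95
tcp_pos: [0.5027, -0.121, 0.0713]
eef_rot: [0.996, -0.089, 0.0, -0.0]
ft_force: [-0.2, 0.9, 0.4]
grip_width: -0.0003
grip_force: 0.0
```

```bash
python3 -c "
from h import *
st();c=tiles();cv2.imwrite('pics/w3.png',c['pixels'])"
```

```text
loc [-25.8 -70. ] z 0.0713 yaw -0.1791 F [-0.2  0.9  0.4] t 6.95
tile far [-0.8 -0.8] left [-27.2] min [-51.3 -77.1] max [ -0.8 -27.1]
tile far [36.6 38.9] left [-139.5] min [ -44.4 -222.7] max [  39.1 -138.4]
tile far [51.6 51.8] left [-4.5] min [  2.3 -54.7] max [52.  -4.4]
```

View pics/w3.png

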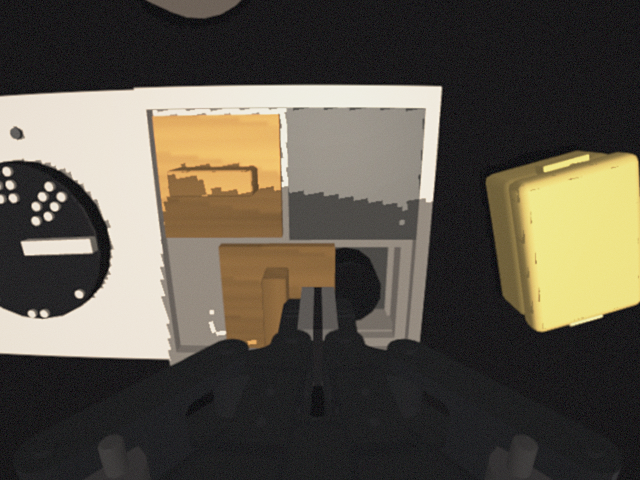

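The lock tile stayed home at (217,175). The guard tile, left edge at (221,295), has moved partway and is uncovering the black button at (355,285). About 22 mm is left.

Request:
arm_command(moves=[[[0, -0.8, 0, 0, 1], [0, -1.5, 0, 0, 1], [0, -1.9, 0, 0, 1], [0, -2.1, 0, 0, 1], [0, -2.1, 0, 0, 1]]])

```text
clock: 7.62
tcp_pos: [0.5064, -0.101, 0.0713]
eef_rot: [0.996, -0.09, -0.0, -0.0]
ft_force: [-0.0, -0.3, -0.2]
grip_width: -0.0
grip_force: 0.0
```

Request:
arm_command(moves=[[[0, -0.1, 0, 0, 1], [0, -0.2, 0, 0, 1], [0, -0.2, 0, 0, 1]]])

```text
clock: 8.0
tcp_pos: [0.5067, -0.0992, 0.0713]
eef_rot: [0.996, -0.09, -0.0, -0.0]
ft_force: [0.5, -1.1, -0.3]
grip_width: -0.0003
grip_force: 0.3
```

Request:
arm_command(moves=[[[0, -0.1, 0, 0, 1], [0, -0.2, 0, 0, 1], [0, -0.2, 0, 0, 1]]])

```text
clock: 8.38
tcp_pos: [0.507, -0.0976, 0.0713]
eef_rot: [0.996, -0.09, -0.0, 0.0]
ft_force: [-1.5, -6.1, 0.1]
grip_width: 0.0001
grip_force: 2.6
```

```bash
python3 -c "
from h import *
st();c=tiles()"
```

```text
loc [-25.7 -46.2] z 0.0713 yaw -0.1801 F [-1.5 -6.1  0.1] t 8.375
tile far [-0.7 -0.7] left [-4.6] min [-51.2 -54.1] max [-0.7 -4.5]
tile far [33.9 38.8] left [-133.8] min [ -44.7 -201. ] max [  39.  -132.7]
tile far [51.6 51.8] left [-4.7] min [  2.3 -54.2] max [51.9 -4.4]
```

Request:
arm_command(moves=[[[0, -0.1, 0, 0, 1], [0, -0.15, 0, 0, 1], [0, -0.15, 0, 0, 1]]])

```text
clock: 8.8
tcp_pos: [0.5072, -0.097, 0.0713]
eef_rot: [0.996, -0.09, -0.0, 0.001]
ft_force: [-3.0, -13.3, 0.5]
grip_width: -0.0
grip_force: 6.4
```

Request:
arm_command(moves=[[[0, 0.8, 0, 0, 1], [0, 1.5, -1, 0, 1], [0, 4, -1, 0, 1], [0, 4, -1, 0, 1], [0, 4, -1, 0, 1]]])

```text
clock: 9.43
tcp_pos: [0.5003, -0.1348, 0.0816]
eef_rot: [0.996, -0.09, 0.0, -0.0]
ft_force: [0.2, -0.1, 0.5]
grip_width: 0.0001
grip_force: 0.0
```

```bash
python3 -c "
from h import *
st();c=tiles()"
```

```text
loc [-25.7 -84. ] z 0.0816 yaw -0.1805 F [ 0.2 -0.1  0.5] t 9.425
tile far [-0.7 -0.6] left [-4.4] min [-51.6 -55. ] max [-0.6 -4.3]
tile far [36.  38.8] left [-143.4] min [ -44.5 -224.6] max [  39.1 -142.4]
tile far [51.6 51.9] left [-4.5] min [  2.6 -55.1] max [52.  -4.4]
```

Both tiles are home (left edges both at -4.5 mm) and the tool is centred over the button. I'll do the first press now.

Request:
arm_command(moves=[[[0, 0, 1, 0, 1], [0, 0, 1.9, 0, 1], [0, 0, 2.2, 0, 1], [0, 0, 2.2, 0, 1]]])

```text
clock: 9.98
tcp_pos: [0.5001, -0.135, 0.0589]
eef_rot: [0.996, -0.09, -0.0, -0.0]
ft_force: [-0.6, -0.2, 0.1]
grip_width: -0.0002
grip_force: 0.0
```

Request:
arm_command(moves=[[[0, 0, 0.4, 0, 1], [0, 0, 0.8, 0, 1], [0, 0, 1.1, 0, 1], [0, 0, 1.2, 0, 1], [0, 0, 1.2, 0, 1]]])

```text
clock: 10.6
tcp_pos: [0.5006, -0.1352, 0.048]
eef_rot: [0.996, -0.09, 0.001, 0.0]
ft_force: [-2.3, 0.4, 12.0]
grip_width: -0.0001
grip_force: 6.0
```

Request:
arm_command(moves=[[[0, 0, -0.6, 0, 1], [0, 0, -1.3, 0, 1], [0, 0, -1.5, 0, 1], [0, 0, -1.5, 0, 1], [0, 0, -1.5, 0, 1]]])

```text
clock: 11.22
tcp_pos: [0.5001, -0.135, 0.0621]
eef_rot: [0.996, -0.09, -0.0, -0.0]
ft_force: [0.0, 0.0, -0.4]
grip_width: -0.0001
grip_force: 0.0
```

```bash
cat >> h.py <<'E'
def bar():
    D=np.r_[C+.058*Y,.055]
    for n in('top','wrist'):
        c=shot(n);g=cv2.cvtColor(c['pixels'],cv2.COLOR_BGR2GRAY)
        N=400;mm=np.array([[proj(c,D+np.r_[(i-200)*.0002*X+(j-200)*.0002*Y,0]) for j in range(0,401,4)] for i in range(0,401,4)],np.float32)
        r=cv2.remap(g,mm[...,0],mm[...,1],1)  # rectified, row=+x, col=+y, 0.8mm
        yy,xx=np.mgrid[:101,:101];b=((r>120)&(np.hypot(yy-50,xx-50)<40)).astype(np.uint8)
        k=max(cv2.findContours(b,0,1)[0],key=cv2.contourArea);M=cv2.moments(k);v=[M['m01']/M['m00']-50,M['m10']/M['m00']-50]
        print(n,'area',M['m00']*.64,'bar angle past start',np.degrees(np.arctan2(v[1],v[0])+np.pi/2).round(1),'r',np.hypot(*v)*.8)
E
python3 -c "
from h import *
st();bar()"
```

```text
loc [-25.9 -84.3] z 0.0621 yaw -0.1802 F [ 0.   0.  -0.4] t 11.225
top area 454.72 bar angle past start 64.4 r 18.5602517975431
wrist area 10.88 bar angle past start 41.9 r 29.658335857110206
```

```bash
python3 -c "
from h import *
D=np.r_[C+.058*Y,.05];o=[]
for n in('top','scene'):
    c=shot(n);u,v=proj(c,D).astype(int);s=22 if n=='top' else 45
    o.append(cv2.resize(c['pixels'][v-s:v+s,u-s:u+s],(395,395),interpolation=2))
cv2.imwrite('pics/d1.png',np.hstack(o))"
```

```text
(no output)
```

View pics/d1.png

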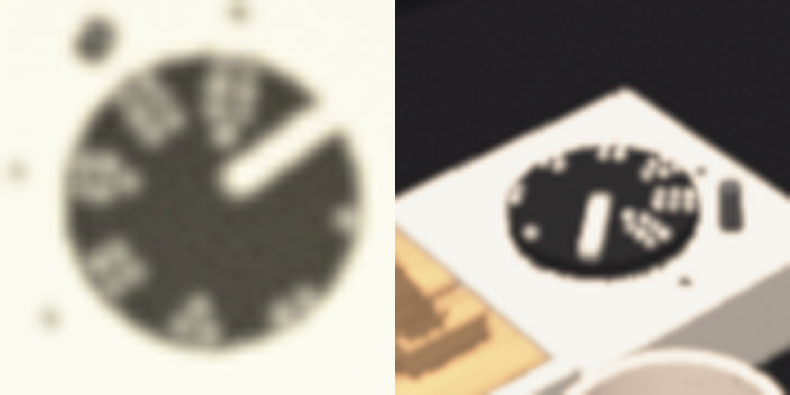

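The bar now points to the upper right, from (230,185) to (325,112), so it has turned about 49°, one step plus a little. The peg at (97,40) is two steps further on, so I'll press twice more.

Request:
arm_command(moves=[[[0, 0, 0.6, 0, 1], [0, 0, 1.0, 0, 1], [0, 0, 1.3, 0, 1], [0, 0, 1.5, 0, 1], [0, 0, 1.5, 0, 1]]])

```text
clock: 12.05
tcp_pos: [0.5004, -0.1352, 0.048]
eef_rot: [0.996, -0.09, 0.0, 0.0]
ft_force: [-4.0, 0.7, 13.3]
grip_width: -0.0
grip_force: 6.8
```

Request:
arm_command(moves=[[[0, 0, -0.6, 0, 1], [0, 0, -1.3, 0, 1], [0, 0, -1.5, 0, 1], [0, 0, -1.5, 0, 1], [0, 0, -1.5, 0, 1]]])

```text
clock: 12.68
tcp_pos: [0.5001, -0.1351, 0.0621]
eef_rot: [0.996, -0.09, -0.0, -0.0]
ft_force: [-0.1, 0.3, 0.4]
grip_width: 0.0
grip_force: 0.0
```

```bash
sed -i 's/(r>120)/(r>150)/; s/<40)/<39)/; s/+.058\*Y,.055/+.058*Y-.001,.053/' h.py; python3 -c "
from h import *
st();bar()"
```

```text
loc [-25.9 -84.3] z 0.0621 yaw -0.1802 F [-0.1  0.3  0.4] t 12.675
top area 206.08 bar angle past start 91.6 r 18.31366473085881
wrist area 7.04 bar angle past start -43.3 r 25.098886156913874
```

The drum is at 91.6° after two presses. Now the third.

Request:
arm_command(moves=[[[0, 0, 0.6, 0, 1], [0, 0, 1.0, 0, 1], [0, 0, 1.3, 0, 1], [0, 0, 1.5, 0, 1], [0, 0, 1.5, 0, 1]]])

```text
clock: 13.4
tcp_pos: [0.5004, -0.1351, 0.048]
eef_rot: [0.996, -0.09, 0.0, 0.0]
ft_force: [-4.1, 1.4, 13.8]
grip_width: 0.0003
grip_force: 6.9
```

Request:
arm_command(moves=[[[0, 0, -0.6, 0, 1], [0, 0, -1.3, 0, 1], [0, 0, -3, 0, 1], [0, 0, -6, 0, 1], [0, 0, -10, 0, 1]]])

```text
clock: 14.02
tcp_pos: [0.4999, -0.135, 0.1487]
eef_rot: [0.996, -0.09, -0.0, -0.0]
ft_force: [-0.0, -0.0, -0.3]
grip_width: 0.0001
grip_force: 0.0
```

Request:
arm_command(moves=[[[-2, 0, -4, 0, 1], [-4, 0, -7, 0, 1], [-4, 0, -7, 0, 1], [-4, 0, -7, 0, 1]]])

```text
clock: 14.52
tcp_pos: [0.4609, -0.1279, 0.2172]
eef_rot: [0.996, -0.09, 0.0, 0.0]
ft_force: [-0.3, 0.2, -0.7]
grip_width: 0.0003
grip_force: 0.0
```

```bash
python3 -c "
from h import *
st();bar();c=tiles()
t=shot('top');u,v=390,248
cv2.imwrite('pics/f.png',np.hstack([cv2.resize(t['pixels'][200:296,322:458],(400,282),interpolation=2),cv2.resize(c['pixels'],(376,282),interpolation=3)]))"
```

```text
loc [-65.8 -84.2] z 0.2172 yaw -0.1803 F [-0.3  0.2 -0.7] t 14.525
top area 217.6 bar angle past start 131.9 r 18.305737187958794
wrist area 145.92000000000002 bar angle past start 138.0 r 18.554926009855606
tile far [-2.5 -2.3] left [-4.7] min [-51.5 -54.7] max [-2.2 -4.5]
tile far [32.4 36.5] left [-150.3] min [ -47.5 -227.5] max [  37.4 -149.2]
tile far [51.  51.3] left [-4.6] min [  2.1 -54.7] max [51.4 -4.5]
```

View pics/f.png

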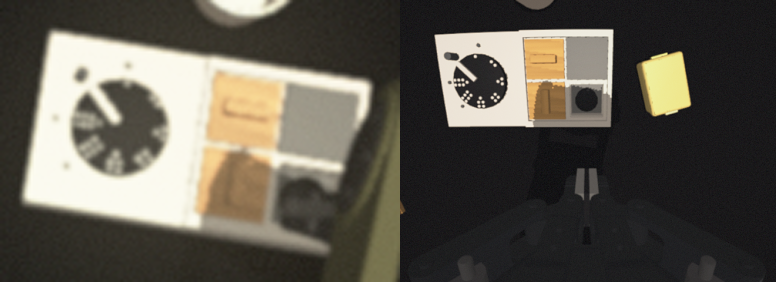

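The bar points at the peg (top view (80,75), about 135°). Both tiles are home, and the robot is clear of everything.

```bash
python3 -c "
from h import *
print(job.hand_in())"
```

```text
the job is handed in; nothing more can be done
None
```

The job is handed in: lock tile slid home, then the guard tile, then three full button presses, with the bar last measured at 132–138° against the peg's 135°, at about 14.5 s of the 51 s allowed.

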